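Hold the offset lever level over the drilling fixture

TASK

Swing the strap of the drilling fixture aside to its stop. Then lift the loose cast lever by its balance point and carry it level over the fixture, hub centred above the post and small eye above the square rest, without knocking over the oil bottle. Finish while holding it there, level, still and touching nothing else, the hub's underside about 3 cm above the top of the post: do not put it down or let go.

Things in the scene. Friction and masses are not known exactly. Their poses are not given: they have to be found in the camera images.
- lever: Loose dark cast-iron lever, 0.5-0.72 kg, flat on the bench. Thick hub (46 mm diameter, 40 tall) and small eye (26 mm diameter, 40 tall), axes 160 mm apart, joined by a straight bar 12 mm wide, 16 tall, centred 24 mm above the lever's underside. It balances on the bar 47 mm from the hub axis towards the eye. Origin half-way between the axes, at the underside; x from hub to eye, z up.
- lever_hub (a point): Point on the axis of the lever's hub, half-way up (20 mm above its underside); axes as the lever's, x towards the eye.
- lever_eye (a point): Point on the axis of the lever's small eye, half-way up (20 mm above its underside); axes as the lever's.
- fixture: Fixed grey plate 230 x 135 x 15 mm with a round steel post (16 mm diameter, top 60 mm up), a square rest 36 x 36 mm (top 25 mm up) 160 mm from it, a pillar with the strap 65 mm beside the post, and a low stop (50 x 12 mm, top 45 mm up) on the pillar's side. Origin on the bench half-way between post and rest; x from post to rest, z up; the pillar is on the +y side.
- post_top (a point): Centre of the top of the fixture's post, which belongs under the hub; 60 mm above the bench. Axes as the fixture's.
- rest_top (a point): Centre of the top of the fixture's square rest, which belongs under the eye; 25 mm above the bench. Axes as the fixture's.
- strap (a joint): Steel strap (22 mm wide, 10 thick, underside 68 mm above the bench) turning level on the pillar. 0 rad: from the pillar across the post; grows clockwise seen from above to the stop at 1.57 rad, where it points along -x of the fixture, away from post and rest. Starts at 0 to 0.3; slight friction (about 1.5 N at the knob); stays where it is left.
- strap_knob (a point): Centre of the black ball knob (28 mm diameter) that stands on the strap 80 mm from the pivot; 110 mm above the bench, on a 12 mm stem.
- strap_pivot (a point): Point on the upright turning axis of the strap, 73 mm above the bench (half-way up the strap); axes as the fixture's.
- oil: White plastic oil bottle with a blue cap, 48 mm diameter, 130 mm tall, standing near the middle of the far side of the bench; origin at its underside, z up. To be left standing.

How it is judged:
By the outcome, as a careful person would: the job done as asked, in the order asked, and still so for the second after the job is handed in, while the arm keeps its last pose, push and grip.
It also fails if it takes over 54 s, if anything falls off the work surface, if the arm or the gripper's body presses on something with over 40 N, if the wrist force passes 120 N, or if a joint passes its speed limit or range.

ROBOT

A 7-joint arm with a two-finger parallel gripper is mounted at the origin on the work surface. World frame = base frame: x ahead of the robot, y to its left, z up, the work surface at z = 0. Lengths are in m, angles in degrees, forces in N, time in s.
With the tool pointing down it reaches from about 0.425 to 0.875 m from the base axis. Payload 4.7 kg.
Tool frame: the origin (TCP) lies at the very end of the fingers, on their centre line; the grasp point (between the pads) lies 19 mm behind it; z points along the fingers, y is the line along which they close (so a half turn about z gives the same grasp; the last joint's range is limited). The gripper opens to 85 mm and grips with 20 to 120 N. Pads are 22 mm wide; open, the fingers measure 114 mm over their backs; the gripper's body (76 mm by 85 mm) begins 54 mm behind the grasp point. The pads swing forward as they close: fully open they stand 13 mm farther back than shut.
Start: joints at [74.949, 18.392, -4.016, 83.108, 1.295, 78.541, -3.26], TCP at [0.178, -0.625, 0.231] pointing down, gripper open.
Joint ranges: [-163.93, 163.93], [-17.29, 119.83], [-79.2, 71.16], [3.27, 140.29], [-89.18, 269.18], [5.43, 117.66], [-154.24, 154.24]. Speed limits (degrees/s): [147.25, 147.25, 180, 180, 180, 180, 180].

INTERFACE

Orientations are given as a 3x3 rotation matrix whose columns are the frame's x, y, z axes.
In Python, from workcell import r gives the robot as it stands.
- The arm moves only by the tool play_rows, never from a script. Its argument "deltas" is a list of rows, each an object of numbers: "x", "y", "z": the shift along the tool's x, y, z as a fraction of full scale; "rx", "ry", "rz": the turn, a rotation vector about the tool's x, y, z as a fraction of full scale. In form: [{"x": .., "y": .., "z": .., "rx": .., "ry": .., "rz": ..}, ...]. A call has 1 to 5 rows; each row shifts and turns the commanded pose from where the row before left it, along the tool's axes as they then stand; what a row does not reach is not made up. Full scale, the value 1, is 50 cm for a shift and 180 degrees for a turn. A row lasts 1/8 s, in which the tool goes at most 62.5 mm and 10.7 degrees, less where a joint would pass 70% of its speed; a pose out of reach is approached as far as the arm can. A call with a number of a shift or a turn outside -1 to 1 is refused whole. A call with a gripper value outside its range is refused whole. "claw" is the opening, from 0 (shut) to 1 (fully open), set as the call begins (left out, the last holds). The fingers move at their own pace and stop on an object; the grip force is fixed at half the most. Time passes only in rows, so rows that do not move let the fingers close. It gives the time, the measured TCP pose, the force and the opening at its end, in the units of the state.
- r.observe(): the state, without advancing time (a new reading comes with each control period).
- r.capture(name): name is "scene" or "top"; returns a dict with "img" (420x560x3 uint8, red, green, blue), "intrinsics" (3x3 intrinsics, pixels), "eye" and "attitude" of the camera in the world. Camera axes: x right, y down, z forward; pixel columns grow to the right and rows downward; lengths in m; the calibration is good to about 2 mm. A picture is of the moment at which its call begins. There is no depth.
- r.finish_job(): hands the job in, once; it reports no verdict.
The state is a dict: "time_s": time; "qpos": joint angles; "dq": joint speeds; "joint_torque": joint torques, N m; "eef_pos": TCP position; "eef_rot": TCP orientation; "contact_force": force on the tool from outside, world axes, zero at the start; "ft_torque": the same for the moment, N m; "finger_gap": finger opening in m.
Only numpy, scipy, OpenCV 4.12 (cv2) and the standard library are available. Lean on these libraries where they do the work, as an engineer would, in place of code of your own. Each camera call takes 0.05 s, during which the arm holds its last target. There are 200 camera calls.

## Working session

There is one attempt and no reset: what is moved stays moved. The work goes in short steps, Python scripts to look and compute and a tool call to move; the robot and the scene stay as the last step left them, time stands still between calls to the robot, and variables do not carry over. Pictures are saved under pics/ and viewed, on a budget of 10 in all, crops included, one or two more only if the job needs it, and the job is handed in when it is done.

Besides the shell and the picture viewer there is one more tool, called after ">>>" in YAML: its name, and indented under it one key for each argument. play_rows: Moves the arm, as the interface text tells. Its arguments: {"type":"object","properties":{"deltas":{"type":"array","items":{"type":"object","properties":{"x":{"type":"number"},"y":{"type":"number"},"z":{"type":"number"},"rx":{"type":"number"},"ry":{"type":"number"},"rz":{"type":"number"}}}},"claw":{"type":"number"}},"required":["deltas"]}

```bash
mkdir -p pics; ls; python3 - <<'E'
from workcell import r
import cv2,numpy as np
s=r.observe()
for k in s: print(k,np.round(s[k],4).tolist())
for n in("scene","top"):
    c=r.capture(n); cv2.imwrite(f"pics/{n}0.png",c["img"][:,:,::-1]); print(n,c["intrinsics"],c["eye"],c["attitude"])
E
```

```text
pics
time_s 0.0
qpos [74.9462, 18.4382, -4.0139, 83.1747, 1.2947, 78.5425, -3.258]
dq [-0.0097, -0.041, -0.0325, 0.0422, -0.0672, 0.0583, 0.0513]
joint_torque [-0.0001, -49.3577, -0.3823, -31.4334, 0.0128, 0.0115, -0.0]
eef_pos [0.1774, -0.6247, 0.2302]
eef_rot [[0.9619, 0.2734, -0.0006], [0.2734, -0.9619, 0.0018], [-0.0001, -0.0019, -1.0]]
contact_force [-0.2798, -0.3052, -0.5962]
ft_torque [-0.0022, 0.0062, 0.0063]
finger_gap 0.0855
scene [[494.10678741   0.         281.89232011]
 [  0.         494.10678741 206.47715522]
 [  0.           0.           1.        ]] [ 0.92928923 -0.42300387  0.87774806] [[ 0.79945991  0.49518319 -0.34008449]
 [ 0.60071119 -0.65603226  0.45691108]
 [ 0.00314829 -0.56957465 -0.82193358]]
top [[378.88036404   0.         277.94693409]
 [  0.         378.88036404 207.36814165]
 [  0.           0.           1.        ]] [ 0.4564228  -0.00295344  0.91535899] [[-0.00198106 -0.98837456  0.15202567]
 [-0.99990171  0.00406796  0.01341748]
 [-0.01387993 -0.15198414 -0.98828547]]
```

View pics/scene0.png

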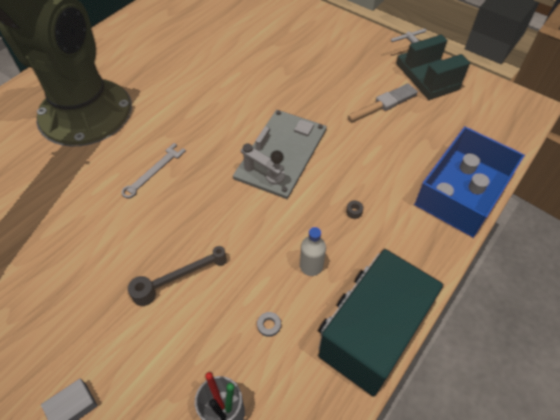

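View pics/top0.png

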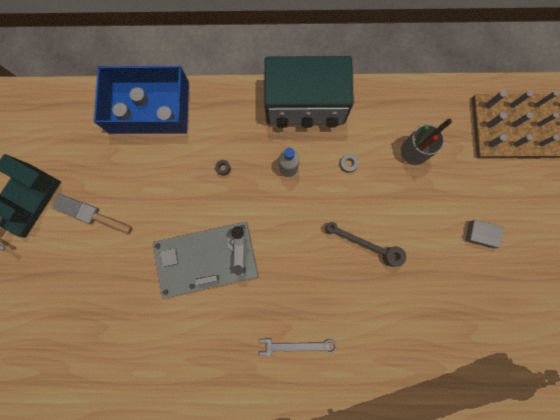

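Top view: knob about (238,232), pillar about (239,270), rest (168,258), lever hub (395,257), eye (331,228), oil (289,160). The strap should swing to the image's right. Next, an enlarged view of both images in one picture.

```bash
python3 - <<'E'
import cv2,numpy as np
t=cv2.imread("pics/top0.png");s=cv2.imread("pics/scene0.png")
def crop(i,u,v,w,h,k):
    c=cv2.resize(i[v:v+h,u:u+w],None,fx=k,fy=k,interpolation=cv2.INTER_CUBIC)
    c=cv2.convertScaleAbs(c,alpha=1.5)
    for a in range(-(-u//10)*10,u+w,10):
        cv2.line(c,((a-u)*k,0),((a-u)*k,4),(0,0,255),1); cv2.putText(c,str(a),((a-u)*k,14),0,.3,(0,0,255),1)
    for b in range(-(-v//10)*10,v+h,10):
        cv2.line(c,(0,(b-v)*k),(4,(b-v)*k),(0,0,255),1); cv2.putText(c,str(b),(5,(b-v)*k+4),0,.3,(0,0,255),1)
    return c
A=np.vstack([np.hstack([crop(t,150,220,110,80,4)[:300,:400],crop(t,320,210,100,75,4)]),np.hstack([crop(s,230,105,100,75+20,4)[30*4//4:330],crop(s,125,235,100,75,4)])])
cv2.imwrite("pics/z.png",A)
E
```

```text
(no output)
```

View pics/z.png

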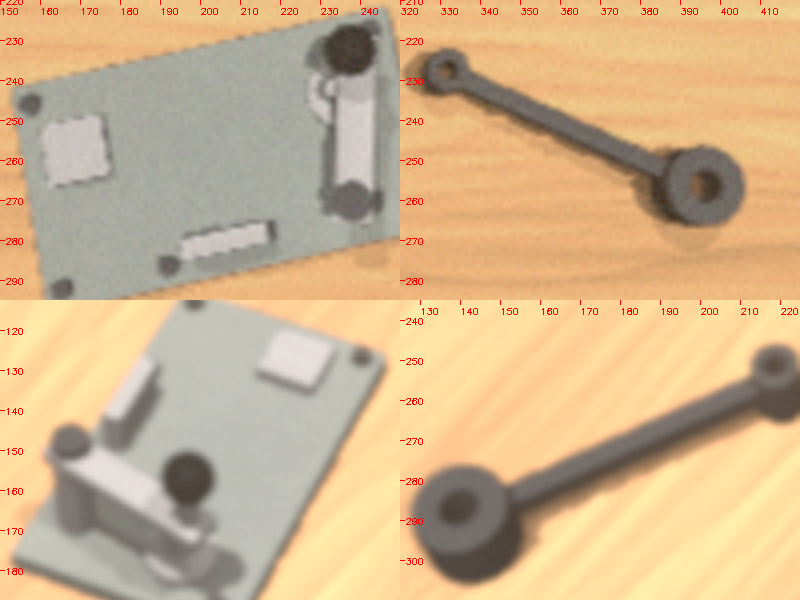

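```bash
cat > h.py <<'E'
import numpy as np
K={'scene':(494.107,281.892,206.477),'top':(378.880,277.947,207.368)}
EYE={'scene':np.array([0.92928923,-0.42300387,0.87774806]),'top':np.array([0.4564228,-0.00295344,0.91535899])}
R={'scene':np.array([[0.79945991,0.49518319,-0.34008449],[0.60071119,-0.65603226,0.45691108],[0.00314829,-0.56957465,-0.82193358]]),
'top':np.array([[-0.00198106,-0.98837456,0.15202567],[-0.99990171,0.00406796,0.01341748],[-0.01387993,-0.15198414,-0.98828547]])}
def ray(n,p):
    f,a,b=K[n];d=R[n]@[(p[0]-a)/f,(p[1]-b)/f,1];return d/np.linalg.norm(d)
def plane(n,p,z):
    d=ray(n,p);return EYE[n]+d*(z-EYE[n][2])/d[2]
def tri(ps,pt):
    A=0;b=0
    for n,p in(('scene',ps),('top',pt)):
        d=ray(n,p);P=np.eye(3)-np.outer(d,d);A=A+P;b=b+P@EYE[n]
    return np.linalg.solve(A,b)
def proj(n,X):
    c=R[n].T@(np.array(X)-EYE[n]);f,a,b=K[n];return np.array([f*c[0]/c[2]+a,f*c[1]/c[2]+b])
E
python3 - <<'E'
from h import *
import cv2
np.set_printoptions(precision=4,suppress=True)
D=dict(knob=((276.7,157.2),(237,232),.11),pivcap=((247.5,147.5),(238,270),.085),rest=((304.4,126.7),(168.3,257),.025),hub=((140,287),(396,256.5),.04),eye=((218.5,251),(331.7,227.3),.04),oilcap=((315,233),(289.5,153.5),.127))
for k,(a,b,z) in D.items(): print(k,plane('scene',a,z),plane('top',b,z),tri(a,b))
# plate from masks on z=.015
im=cv2.imread('pics/top0.png').astype(int); hsv=cv2.cvtColor(im.astype(np.uint8),cv2.COLOR_BGR2HSV)
m=((hsv[...,1]<70)&(hsv[...,2]>60)).astype(np.uint8); m=cv2.morphologyEx(m,cv2.MORPH_CLOSE,np.ones((5,5)))
c=[x for x in cv2.findContours(m,0,2)[0] if cv2.pointPolygonTest(x,(200,260),False)>=0][0][:,0]
P=np.array([plane('top',q,.015)[:2] for q in c],np.float32)*1000
print(cv2.minAreaRect(P), cv2.contourArea(c))
E
```

```text
knob [0.5301 0.0948 0.11  ] [0.5275 0.0954 0.11  ] [0.5282 0.0962 0.1071]
pivcap [0.4512 0.0956 0.085 ] [0.4473 0.0951 0.085 ] [0.4482 0.0966 0.0817]
rest [0.4811 0.2666 0.025 ] [0.4769 0.266  0.025 ] [0.4781 0.2685 0.0209]
hub [ 0.4819 -0.2606  0.04  ] [ 0.4765 -0.2603  0.04  ] [ 0.4777 -0.2607  0.0344]
eye [ 0.5476 -0.1155  0.04  ] [ 0.5439 -0.1154  0.04  ] [ 0.5451 -0.115   0.0362]
oilcap [ 0.7003 -0.0161  0.127 ] [ 0.6949 -0.0173  0.127 ] [ 0.6977 -0.0158  0.123 ]
((472.4616394042969, 182.70883178710938), (134.1648712158203, 229.35377502441406), 12.254951477050781) 5401.5
```

```bash
cat > plan.py <<'E'
import sys,numpy as np,json
from workcell import r
def pose():
    s=r.observe();M=np.array(s['eef_rot']);return np.r_[s['eef_pos'],np.degrees(np.arctan2(M[1,0],M[0,0]))],s
def plan(wps):  # (x,y,z,yaw,n)
    p,s=pose();print('t',round(s['time_s'],2),'pose',p.round(4),'gap',round(s['finger_gap'],4),'F',np.round(s['contact_force'],1),'zaxis',np.round(np.array(s['eef_rot'])[:,2],4))
    c=p.copy();rows=[]
    for w in wps:
        t=np.array(w[:4],float)
        while t[3]-c[3]>180:t[3]-=360
        while t[3]-c[3]<-180:t[3]+=360
        st=c.copy()
        for i in range(1,w[4]+1):
            g=st+(t-st)*i/w[4];d=g-c;a=np.radians(c[3]);C,S=np.cos(a),np.sin(a)
            v=np.round([(d[0]*C+d[1]*S)/.5,(d[0]*S-d[1]*C)/.5,-d[2]/.5,-d[3]/180],3);rows.append(v)
            e=v*[.5,.5,.5,180];c=c+[e[0]*C+e[1]*S,e[0]*S-e[1]*C,-e[2],-e[3]]
    for k in range(0,len(rows),5):
        print(json.dumps([dict(zip(('x','y','z','rz'),map(float,v))) for v in rows[k:k+5]]))
E
python3 -c "
from plan import *
plan([(.45,-.4,.25,75,8),(.529,.095,.25,179,12)])"
```

```text
t 0.1 pose [ 0.1775 -0.6248  0.2303 15.8594] gap 0.0855 F [-0.3  0.7 -0.4] zaxis [-5.0e-04  1.6e-03 -1.0e+00]
[{"x": 0.081, "y": -0.035, "z": -0.005, "rz": -0.041}, {"x": 0.085, "y": -0.025, "z": -0.005, "rz": -0.041}, {"x": 0.087, "y": -0.014, "z": -0.005, "rz": -0.041}, {"x": 0.088, "y": -0.002, "z": -0.005, "rz": -0.041}, {"x": 0.088, "y": 0.009, "z": -0.005, "rz": -0.041}]
[{"x": 0.086, "y": 0.02, "z": -0.004, "rz": -0.041}, {"x": 0.083, "y": 0.031, "z": -0.005, "rz": -0.041}, {"x": 0.078, "y": 0.042, "z": -0.005, "rz": -0.042}, {"x": 0.083, "y": -0.009, "z": -0.0, "rz": -0.048}, {"x": 0.083, "y": 0.004, "z": -0.0, "rz": -0.048}]
[{"x": 0.082, "y": 0.017, "z": -0.0, "rz": -0.048}, {"x": 0.079, "y": 0.029, "z": -0.0, "rz": -0.048}, {"x": 0.073, "y": 0.04, "z": -0.0, "rz": -0.049}, {"x": 0.066, "y": 0.051, "z": -0.0, "rz": -0.048}, {"x": 0.058, "y": 0.06, "z": -0.0, "rz": -0.048}]
[{"x": 0.048, "y": 0.068, "z": -0.0, "rz": -0.048}, {"x": 0.038, "y": 0.075, "z": -0.0, "rz": -0.048}, {"x": 0.025, "y": 0.079, "z": -0.0, "rz": -0.048}, {"x": 0.014, "y": 0.083, "z": -0.0, "rz": -0.048}, {"x": 0.001, "y": 0.083, "z": -0.0, "rz": -0.048}]
```

>>> play_rows:
  deltas:
    - {"x": 0.081, "y": -0.035, "z": -0.005, "rz": -0.041}
    - {"x": 0.085, "y": -0.025, "z": -0.005, "rz": -0.041}
    - {"x": 0.087, "y": -0.014, "z": -0.005, "rz": -0.041}
    - {"x": 0.088, "y": -0.002, "z": -0.005, "rz": -0.041}
    - {"x": 0.088, "y": 0.009, "z": -0.005, "rz": -0.041}
  claw: 0.5

```text
schema error: expected keys x, y, z, rx, ry, rz
```

>>> play_rows:
  deltas:
    - {"x": 0.086, "y": 0.02, "z": -0.004, "rz": -0.041}
    - {"x": 0.083, "y": 0.031, "z": -0.005, "rz": -0.041}
    - {"x": 0.078, "y": 0.042, "z": -0.005, "rz": -0.042}
    - {"x": 0.083, "y": -0.009, "rz": -0.048}
    - {"x": 0.083, "y": 0.004, "rz": -0.048}

```text
schema error: expected keys x, y, z, rx, ry, rz
```

>>> play_rows:
  deltas:
    - {"x": 0.082, "y": 0.017, "rz": -0.048}
    - {"x": 0.079, "y": 0.029, "rz": -0.048}
    - {"x": 0.073, "y": 0.04, "rz": -0.049}
    - {"x": 0.066, "y": 0.051, "rz": -0.048}
    - {"x": 0.058, "y": 0.06, "rz": -0.048}

```text
schema error: expected keys x, y, z, rx, ry, rz
```

>>> play_rows:
  deltas:
    - {"x": 0.048, "y": 0.068, "rz": -0.048}
    - {"x": 0.038, "y": 0.075, "rz": -0.048}
    - {"x": 0.025, "y": 0.079, "rz": -0.048}
    - {"x": 0.014, "y": 0.083, "rz": -0.048}
    - {"x": 0.001, "y": 0.083, "rz": -0.048}

```text
schema error: expected keys x, y, z, rx, ry, rz
```

```bash
python3 -c "
from plan import *
plan([(.529,.0955,.14,180,3),(.529,.0955,.100,180,2)])"
```

```text
t 0.1 pose [ 0.1775 -0.6248  0.2303 15.8594] gap 0.0855 F [-0.3  0.7 -0.4] zaxis [-5.0e-04  1.6e-03 -1.0e+00]
[{"x": 0.357, "y": -0.398, "z": 0.06, "rz": -0.304}, {"x": 0.53, "y": 0.061, "z": 0.06, "rz": -0.304}, {"x": 0.257, "y": 0.469, "z": 0.061, "rz": -0.304}, {"x": -0.0, "y": -0.0, "z": 0.04, "rz": 0.0}, {"x": -0.0, "y": -0.0, "z": 0.04, "rz": 0.0}]
```

All six keys are needed.

>>> play_rows:
  deltas:
    - {"x": 0.081, "y": -0.035, "z": -0.005, "rx": 0, "ry": 0, "rz": -0.041}
    - {"x": 0.085, "y": -0.025, "z": -0.005, "rx": 0, "ry": 0, "rz": -0.041}
    - {"x": 0.087, "y": -0.014, "z": -0.005, "rx": 0, "ry": 0, "rz": -0.041}
    - {"x": 0.088, "y": -0.002, "z": -0.005, "rx": 0, "ry": 0, "rz": -0.041}
    - {"x": 0.088, "y": 0.009, "z": -0.005, "rx": 0, "ry": 0, "rz": -0.041}
  claw: 0.5

```text
time_s: 0.72
eef_pos: [0.3487, -0.4837, 0.2435]
eef_rot: [[0.602, 0.799, -0.001], [0.799, -0.602, 0.0], [0.0, -0.001, -1.0]]
contact_force: [0.6, -0.8, 0.0]
finger_gap: 0.0429
```

>>> play_rows:
  deltas:
    - {"x": 0.086, "y": 0.02, "z": -0.004, "rx": 0, "ry": 0, "rz": -0.041}
    - {"x": 0.083, "y": 0.031, "z": -0.005, "rx": 0, "ry": 0, "rz": -0.041}
    - {"x": 0.078, "y": 0.042, "z": -0.005, "rx": 0, "ry": 0, "rz": -0.042}
    - {"x": 0.083, "y": -0.009, "z": 0, "rx": 0, "ry": 0, "rz": -0.048}
    - {"x": 0.083, "y": 0.004, "z": 0, "rx": 0, "ry": 0, "rz": -0.048}

```text
time_s: 1.35
eef_pos: [0.4635, -0.3165, 0.2501]
eef_rot: [[-0.047, 0.999, -0.001], [0.999, 0.047, 0.001], [0.001, -0.001, -1.0]]
contact_force: [-0.2, -0.8, 0.6]
finger_gap: 0.0427
```

>>> play_rows:
  deltas:
    - {"x": 0.082, "y": 0.017, "z": 0, "rx": 0, "ry": 0, "rz": -0.048}
    - {"x": 0.079, "y": 0.029, "z": 0, "rx": 0, "ry": 0, "rz": -0.048}
    - {"x": 0.073, "y": 0.04, "z": 0, "rx": 0, "ry": 0, "rz": -0.049}
    - {"x": 0.066, "y": 0.051, "z": 0, "rx": 0, "ry": 0, "rz": -0.048}
    - {"x": 0.058, "y": 0.06, "z": 0, "rx": 0, "ry": 0, "rz": -0.048}

```text
time_s: 1.98
eef_pos: [0.4962, -0.1105, 0.2505]
eef_rot: [[-0.72, 0.694, -0.001], [0.694, 0.72, -0.0], [0.0, -0.001, -1.0]]
contact_force: [0.1, -0.2, 0.0]
finger_gap: 0.0428
```

>>> play_rows:
  deltas:
    - {"x": 0.048, "y": 0.068, "z": 0, "rx": 0, "ry": 0, "rz": -0.048}
    - {"x": 0.038, "y": 0.075, "z": 0, "rx": 0, "ry": 0, "rz": -0.048}
    - {"x": 0.025, "y": 0.079, "z": 0, "rx": 0, "ry": 0, "rz": -0.048}
    - {"x": 0.014, "y": 0.083, "z": 0, "rx": 0, "ry": 0, "rz": -0.048}
    - {"x": 0.001, "y": 0.083, "z": 0, "rx": 0, "ry": 0, "rz": -0.048}

```text
time_s: 2.6
eef_pos: [0.5289, 0.0954, 0.2505]
eef_rot: [[-1.0, 0.014, -0.0], [0.014, 1.0, -0.001], [0.0, -0.001, -1.0]]
contact_force: [0.4, -0.5, 0.1]
finger_gap: 0.0427
```

```bash
sed -i "s/'x','y','z','rz'),map(float,v)/'x','y','z','rx','ry','rz'),map(float,[*v[:3],0,0,v[3]])/" plan.py; python3 -c "
from plan import *
plan([(.529,.0955,.14,180,3),(.529,.0955,.100,180,2)])"
```

```text
t 2.6 pose [5.289000e-01 9.540000e-02 2.505000e-01 1.792084e+02] gap 0.0427 F [ 0.4 -0.5  0.1] zaxis [-3.e-04 -5.e-04 -1.e+00]
[{"x": -0.0, "y": 0.0, "z": 0.074, "rx": 0.0, "ry": 0.0, "rz": -0.001}, {"x": -0.0, "y": 0.0, "z": 0.073, "rx": 0.0, "ry": 0.0, "rz": -0.002}, {"x": -0.0, "y": 0.0, "z": 0.074, "rx": 0.0, "ry": 0.0, "rz": -0.001}, {"x": -0.0, "y": 0.0, "z": 0.04, "rx": 0.0, "ry": 0.0, "rz": -0.0}, {"x": -0.0, "y": 0.0, "z": 0.04, "rx": 0.0, "ry": 0.0, "rz": -0.0}]
```

>>> play_rows:
  deltas:
    - {"x": 0, "y": 0, "z": 0.074, "rx": 0, "ry": 0, "rz": -0.004}
    - {"x": 0, "y": 0, "z": 0.074, "rx": 0, "ry": 0, "rz": 0}
    - {"x": 0, "y": 0, "z": 0.074, "rx": 0, "ry": 0, "rz": 0}
    - {"x": 0, "y": 0, "z": 0.047, "rx": 0, "ry": 0, "rz": 0}
    - {"x": 0, "y": 0, "z": 0.047, "rx": 0, "ry": 0, "rz": 0}

```text
time_s: 3.22
eef_pos: [0.5285, 0.0941, 0.0914]
eef_rot: [[-1.0, 0.006, -0.001], [0.006, 1.0, -0.0], [0.001, -0.0, -1.0]]
contact_force: [0.7, 0.4, 1.1]
finger_gap: 0.0427
```

>>> play_rows:
  deltas:
    - {"x": 0, "y": 0, "z": 0, "rx": 0, "ry": 0, "rz": 0}
    - {"x": 0, "y": 0, "z": 0, "rx": 0, "ry": 0, "rz": 0}
  claw: 0.4

```text
time_s: 3.48
eef_pos: [0.5295, 0.0945, 0.0935]
eef_rot: [[-1.0, 0.006, 0.001], [0.006, 1.0, 0.0], [-0.001, 0.0, -1.0]]
contact_force: [-0.1, 0.2, 0.5]
finger_gap: 0.0342
```

```bash
python3 -c "
from plan import *
w=[]
for i in range(1,11):
    t=-7.78*i; a=np.radians(t); w.append((.449+.08*np.cos(a),.0955+.08*np.sin(a),.092,180+t,1))
plan(w)
from h import *
import cv2
c=r.capture('scene');cv2.imwrite('pics/k.png',cv2.resize(c['img'][80:220,190:360,::-1],None,fx=4,fy=4))"
```

```text
t 3.48 pose [5.295000e-01 9.450000e-02 9.350000e-02 1.796685e+02] gap 0.0342 F [-0.1  0.2  0.5] zaxis [ 8.e-04  1.e-04 -1.e+00]
[{"x": 0.002, "y": -0.02, "z": 0.003, "rx": 0.0, "ry": 0.0, "rz": 0.041}, {"x": 0.002, "y": -0.021, "z": 0.0, "rx": 0.0, "ry": 0.0, "rz": 0.044}, {"x": 0.001, "y": -0.022, "z": 0.0, "rx": 0.0, "ry": 0.0, "rz": 0.043}, {"x": 0.002, "y": -0.022, "z": 0.0, "rx": 0.0, "ry": 0.0, "rz": 0.043}, {"x": 0.001, "y": -0.021, "z": 0.0, "rx": 0.0, "ry": 0.0, "rz": 0.043}]
[{"x": 0.002, "y": -0.022, "z": 0.0, "rx": 0.0, "ry": 0.0, "rz": 0.043}, {"x": 0.001, "y": -0.022, "z": 0.0, "rx": 0.0, "ry": 0.0, "rz": 0.044}, {"x": 0.002, "y": -0.021, "z": 0.0, "rx": 0.0, "ry": 0.0, "rz": 0.043}, {"x": 0.001, "y": -0.022, "z": 0.0, "rx": 0.0, "ry": 0.0, "rz": 0.043}, {"x": 0.002, "y": -0.022, "z": 0.0, "rx": 0.0, "ry": 0.0, "rz": 0.043}]
```

View pics/k.png

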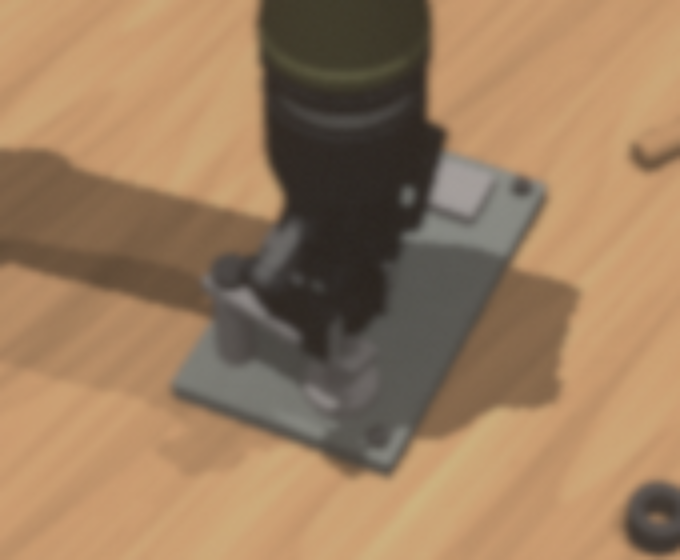

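The strap is still across the post and the knob is hidden between the fingers, as planned. I'll sweep the arc now.

>>> play_rows:
  deltas:
    - {"x": 0.002, "y": -0.02, "z": 0.003, "rx": 0, "ry": 0, "rz": 0.041}
    - {"x": 0.002, "y": -0.021, "z": 0, "rx": 0, "ry": 0, "rz": 0.044}
    - {"x": 0.001, "y": -0.022, "z": 0, "rx": 0, "ry": 0, "rz": 0.043}
    - {"x": 0.002, "y": -0.022, "z": 0, "rx": 0, "ry": 0, "rz": 0.043}
    - {"x": 0.001, "y": -0.021, "z": 0, "rx": 0, "ry": 0, "rz": 0.043}

```text
time_s: 4.15
eef_pos: [0.512, 0.0459, 0.0928]
eef_rot: [[-0.776, 0.631, 0.003], [0.631, 0.776, 0.001], [-0.002, 0.003, -1.0]]
contact_force: [-0.3, 1.3, -0.8]
finger_gap: 0.0345
```

>>> play_rows:
  deltas:
    - {"x": 0.002, "y": -0.022, "z": 0, "rx": 0, "ry": 0, "rz": 0.043}
    - {"x": 0.001, "y": -0.022, "z": 0, "rx": 0, "ry": 0, "rz": 0.044}
    - {"x": 0.002, "y": -0.021, "z": 0, "rx": 0, "ry": 0, "rz": 0.043}
    - {"x": 0.001, "y": -0.022, "z": 0, "rx": 0, "ry": 0, "rz": 0.043}
    - {"x": 0.002, "y": -0.022, "z": 0, "rx": 0, "ry": 0, "rz": 0.043}

```text
time_s: 4.78
eef_pos: [0.4666, 0.0175, 0.0928]
eef_rot: [[-0.208, 0.978, 0.004], [0.978, 0.208, -0.0], [-0.001, 0.004, -1.0]]
contact_force: [1.5, 0.2, -0.4]
finger_gap: 0.0341
```

>>> play_rows:
  deltas:
    - {"x": 0, "y": -0.006, "z": 0, "rx": 0, "ry": 0, "rz": 0}
    - {"x": 0, "y": -0.004, "z": 0, "rx": 0, "ry": 0, "rz": 0}

```text
time_s: 5.03
eef_pos: [0.4629, 0.0161, 0.0927]
eef_rot: [[-0.214, 0.977, 0.006], [0.977, 0.214, -0.0], [-0.002, 0.006, -1.0]]
contact_force: [7.4, 0.7, -1.6]
finger_gap: 0.0343
```

>>> play_rows:
  deltas:
    - {"x": 0, "y": 0.008, "z": 0, "rx": 0, "ry": 0, "rz": 0}
    - {"x": 0, "y": 0, "z": 0, "rx": 0, "ry": 0, "rz": 0}
    - {"x": 0, "y": 0, "z": -0.06, "rx": 0, "ry": 0, "rz": 0}
    - {"x": 0, "y": 0, "z": -0.1, "rx": 0, "ry": 0, "rz": 0}
    - {"x": 0, "y": 0, "z": -0.1, "rx": 0, "ry": 0, "rz": 0}
  claw: 0.45

```text
time_s: 5.65
eef_pos: [0.4634, 0.0173, 0.2221]
eef_rot: [[-0.213, 0.977, -0.002], [0.977, 0.213, 0.0], [0.001, -0.002, -1.0]]
contact_force: [0.7, -0.3, 0.7]
finger_gap: 0.0384
```

```bash
python3 -c "
from plan import *
plan([(.4988,-.2178,.15,65.2,10)])"
```

```text
t 5.65 pose [4.634000e-01 1.730000e-02 2.221000e-01 1.023246e+02] gap 0.0384 F [ 0.7 -0.3  0.7] zaxis [-2.2e-03  4.0e-04 -1.0e+00]
[{"x": -0.047, "y": -0.003, "z": 0.014, "rx": 0.0, "ry": 0.0, "rz": 0.021}, {"x": -0.048, "y": -0.0, "z": 0.015, "rx": 0.0, "ry": 0.0, "rz": 0.02}, {"x": -0.047, "y": 0.003, "z": 0.014, "rx": 0.0, "ry": 0.0, "rz": 0.021}, {"x": -0.048, "y": 0.006, "z": 0.015, "rx": 0.0, "ry": 0.0, "rz": 0.02}, {"x": -0.046, "y": 0.009, "z": 0.014, "rx": 0.0, "ry": 0.0, "rz": 0.021}]
[{"x": -0.046, "y": 0.012, "z": 0.015, "rx": 0.0, "ry": 0.0, "rz": 0.021}, {"x": -0.045, "y": 0.015, "z": 0.014, "rx": 0.0, "ry": 0.0, "rz": 0.02}, {"x": -0.044, "y": 0.018, "z": 0.014, "rx": 0.0, "ry": 0.0, "rz": 0.021}, {"x": -0.043, "y": 0.021, "z": 0.015, "rx": 0.0, "ry": 0.0, "rz": 0.021}, {"x": -0.041, "y": 0.024, "z": 0.014, "rx": 0.0, "ry": 0.0, "rz": 0.02}]
```

>>> play_rows:
  deltas:
    - {"x": -0.047, "y": -0.003, "z": 0.014, "rx": 0, "ry": 0, "rz": 0.021}
    - {"x": -0.048, "y": 0, "z": 0.015, "rx": 0, "ry": 0, "rz": 0.02}
    - {"x": -0.047, "y": 0.003, "z": 0.014, "rx": 0, "ry": 0, "rz": 0.021}
    - {"x": -0.048, "y": 0.006, "z": 0.015, "rx": 0, "ry": 0, "rz": 0.02}
    - {"x": -0.046, "y": 0.009, "z": 0.014, "rx": 0, "ry": 0, "rz": 0.021}
  claw: 0.6

```text
time_s: 6.28
eef_pos: [0.4814, -0.1022, 0.184]
eef_rot: [[0.114, 0.993, -0.001], [0.993, -0.114, 0.001], [0.0, -0.002, -1.0]]
contact_force: [0.8, -0.1, 0.9]
finger_gap: 0.0512
```

>>> play_rows:
  deltas:
    - {"x": -0.046, "y": 0.012, "z": 0.015, "rx": 0, "ry": 0, "rz": 0.021}
    - {"x": -0.045, "y": 0.015, "z": 0.014, "rx": 0, "ry": 0, "rz": 0.02}
    - {"x": -0.044, "y": 0.018, "z": 0.014, "rx": 0, "ry": 0, "rz": 0.021}
    - {"x": -0.043, "y": 0.021, "z": 0.015, "rx": 0, "ry": 0, "rz": 0.021}
    - {"x": -0.041, "y": 0.024, "z": 0.014, "rx": 0, "ry": 0, "rz": 0.02}

```text
time_s: 6.9
eef_pos: [0.4997, -0.2196, 0.1488]
eef_rot: [[0.424, 0.906, -0.0], [0.906, -0.424, -0.0], [-0.0, -0.0, -1.0]]
contact_force: [-0.3, 0.1, -0.4]
finger_gap: 0.0513
```

```bash
python3 -c "
from plan import *
plan([(.4988,-.2178,.007,65.2,5)])
import cv2
c=r.capture('scene');cv2.imwrite('pics/s2.png',c['img'][:,:,::-1])
t=r.capture('top');cv2.imwrite('pics/t2.png',t['img'][:,:,::-1])
k=lambda i,u,v:cv2.convertScaleAbs(cv2.resize(i[v:v+100,u:u+100,::-1],None,fx=4,fy=4,interpolation=2),alpha=1.5)
cv2.imwrite('pics/m2.png',np.hstack([k(c['img'],225,95),k(t['img'],155,210)]))
cv2.imwrite('pics/m3.png',k(c['img'],125,215))
"
```

```text
t 6.9 pose [ 0.4997 -0.2196  0.1488 64.9358] gap 0.0513 F [-0.3  0.1 -0.4] zaxis [-1.e-04 -1.e-04 -1.e+00]
[{"x": 0.001, "y": -0.001, "z": 0.057, "rx": 0.0, "ry": 0.0, "rz": -0.0}, {"x": 0.0, "y": -0.0, "z": 0.056, "rx": 0.0, "ry": 0.0, "rz": -0.001}, {"x": 0.001, "y": -0.001, "z": 0.057, "rx": 0.0, "ry": 0.0, "rz": 0.0}, {"x": 0.0, "y": -0.001, "z": 0.057, "rx": 0.0, "ry": 0.0, "rz": -0.0}, {"x": 0.001, "y": -0.0, "z": 0.057, "rx": 0.0, "ry": 0.0, "rz": -0.0}]
```

View pics/m2.png

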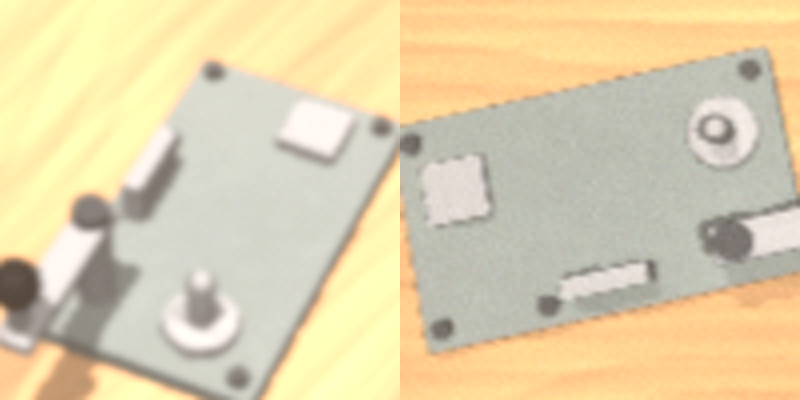

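View pics/m3.png

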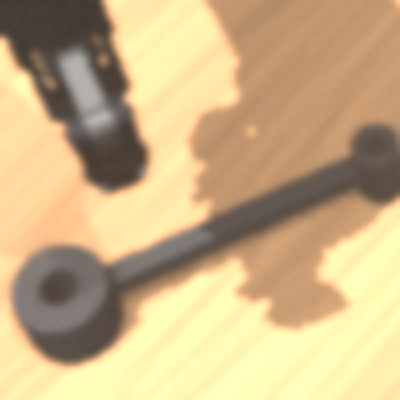

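The strap points along −x at its stop and the post is now exposed: top view (233.8, 241.8), scene view (275.5, 164.2). The gripper hangs over the lever's bar.

>>> play_rows:
  deltas:
    - {"x": 0.001, "y": -0.001, "z": 0.057, "rx": 0, "ry": 0, "rz": -0.001}
    - {"x": 0, "y": 0, "z": 0.056, "rx": 0, "ry": 0, "rz": 0}
    - {"x": 0.001, "y": -0.001, "z": 0.057, "rx": 0, "ry": 0, "rz": 0}
    - {"x": 0, "y": -0.001, "z": 0.057, "rx": 0, "ry": 0, "rz": 0}
    - {"x": 0.001, "y": 0, "z": 0.056, "rx": 0, "ry": 0, "rz": 0}

```text
time_s: 7.62
eef_pos: [0.4991, -0.2154, 0.0072]
eef_rot: [[0.416, 0.909, 0.0], [0.909, -0.416, 0.0], [0.0, 0.0, -1.0]]
contact_force: [0.2, 0.1, 0.2]
finger_gap: 0.0512
```

```bash
python3 -c "
from plan import *
plan([(.4988,-.2178,.007,65.2,1)])
from h import *
for k,(a,b,z) in dict(post=((275.5,164.2),(233.8,241.8),.06),rest=((303.3,126.5),(169.5,257.7),.025)).items(): print(k,plane('scene',a,z),plane('top',b,z),tri(a,b))
"
```

```text
t 7.62 pose [ 4.99100e-01 -2.15400e-01  7.20000e-03  6.54005e+01] gap 0.0512 F [0.2 0.1 0.2] zaxis [ 5.e-04  2.e-04 -1.e+00]
[{"x": -0.005, "y": 0.001, "z": 0.0, "rx": 0.0, "ry": 0.0, "rz": 0.001}]
post [0.51388402 0.11135145 0.06      ] [0.50980118 0.10844245 0.06      ] [0.51155527 0.11048207 0.05828484]
rest [0.47861001 0.26555333 0.025     ] [0.47529615 0.26309892 0.025     ] [0.47664638 0.26514988 0.02330432]
```

>>> play_rows:
  deltas:
    - {"x": -0.005, "y": 0.001, "z": 0, "rx": 0, "ry": 0, "rz": 0.001}
    - {"x": 0, "y": 0, "z": 0, "rx": 0, "ry": 0, "rz": 0}

```text
time_s: 7.88
eef_pos: [0.499, -0.2188, 0.0089]
eef_rot: [[0.42, 0.908, 0.001], [0.908, -0.42, -0.001], [0.0, 0.002, -1.0]]
contact_force: [0.8, -0.5, 0.3]
finger_gap: 0.0513
```

>>> play_rows:
  deltas:
    - {"x": 0, "y": 0, "z": 0, "rx": 0, "ry": 0, "rz": 0}
    - {"x": 0, "y": 0, "z": 0, "rx": 0, "ry": 0, "rz": 0}
    - {"x": 0, "y": 0, "z": 0, "rx": 0, "ry": 0, "rz": 0}
    - {"x": 0, "y": 0, "z": 0, "rx": 0, "ry": 0, "rz": 0}
    - {"x": 0, "y": 0, "z": 0, "rx": 0, "ry": 0, "rz": 0}
  claw: 0

```text
time_s: 8.5
eef_pos: [0.4988, -0.2188, 0.0089]
eef_rot: [[0.42, 0.908, 0.001], [0.908, -0.42, -0.001], [-0.0, 0.001, -1.0]]
contact_force: [-1.9, 1.0, 5.5]
finger_gap: 0.0108
```

>>> play_rows:
  deltas:
    - {"x": 0, "y": 0, "z": -0.01, "rx": 0, "ry": 0, "rz": 0}
    - {"x": 0, "y": 0, "z": -0.02, "rx": 0, "ry": 0, "rz": 0}
    - {"x": 0, "y": 0, "z": -0.02, "rx": 0, "ry": 0, "rz": 0}
    - {"x": 0, "y": 0, "z": 0, "rx": 0, "ry": 0, "rz": 0}
    - {"x": 0, "y": 0, "z": 0, "rx": 0, "ry": 0, "rz": 0}

```text
time_s: 9.12
eef_pos: [0.498, -0.2185, 0.0327]
eef_rot: [[0.42, 0.908, -0.0], [0.908, -0.42, -0.0], [-0.0, -0.0, -1.0]]
contact_force: [1.1, -0.3, -5.4]
finger_gap: 0.0108
```

```bash
python3 -c "
from plan import *
p,s=pose();print(p,s['finger_gap'],s['contact_force'],s['ft_torque'])
import cv2
c=r.capture('scene');t=r.capture('top')
cv2.imwrite('pics/s3.png',c['img'][:,:,::-1]);cv2.imwrite('pics/t3.png',t['img'][:,:,::-1])
k=lambda i,u,v:cv2.convertScaleAbs(cv2.resize(i[v:v+100,u:u+100,::-1],None,fx=4,fy=4,interpolation=2),alpha=1.5)
cv2.imwrite('pics/m4.png',np.hstack([k(c['img'],125,205),k(t['img'],320,200)]))
"
```

```text
[ 4.97984093e-01 -2.18478694e-01  3.27167961e-02  6.51783482e+01] 0.010838278437005456 [ 1.14850277 -0.29965821 -5.38766301] [-0.01067672  0.05150271 -0.02426718]
```

View pics/m4.png

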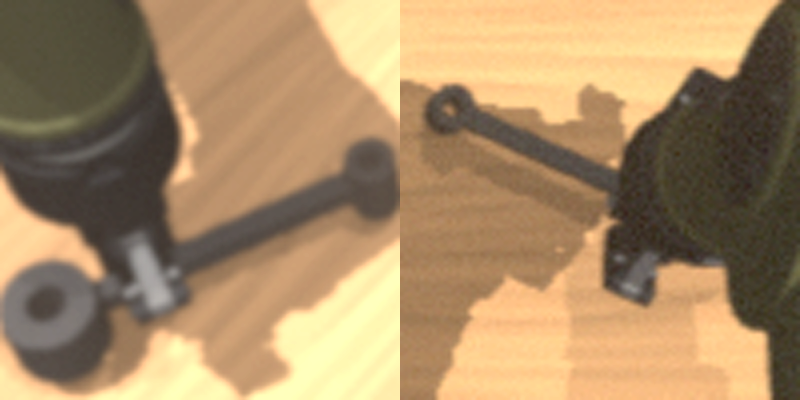

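```bash
python3 -c "
from h import *
z=.064
h=plane('scene',(136,281.2),z);e=plane('scene',(217.5,244.5),z);et=plane('top',(332,227),z)
print(h,e,et,tri((217.5,244.5),(332,227)),np.linalg.norm(e-h),np.degrees(np.arctan2(*(e-h)[1::-1])))
d=np.array([.498,-.2185])-h[:2];print(np.linalg.norm(d))
from plan import *
u=np.array([-.2113,.9774]);g=np.array([.5123,.1098])+.047*u;print(g)
plan([(.5,-.2185,.2,65.2,4),(.47,0,.2,84,8),(*g,.2,102.2,8)])
"
```

```text
[ 0.48056312 -0.26156825  0.064     ] [ 0.54770857 -0.11472232  0.064     ] [ 0.54216895 -0.11300288  0.064     ] [ 0.54365935 -0.11299321  0.05710513] 0.1614689991429502 65.42770403931088
0.04646416373324734
[0.5023689 0.1557378]
t 9.22 pose [ 4.97800e-01 -2.18400e-01  3.24000e-02  6.51795e+01] gap 0.0108 F [-0.1 -0.9 -7.1] zaxis [-8.e-04  3.e-04 -1.e+00]
[{"x": 0.0, "y": 0.001, "z": -0.084, "rx": 0.0, "ry": 0.0, "rz": -0.0}, {"x": 0.001, "y": 0.001, "z": -0.084, "rx": 0.0, "ry": 0.0, "rz": -0.0}, {"x": 0.0, "y": 0.001, "z": -0.083, "rx": 0.0, "ry": 0.0, "rz": -0.0}, {"x": 0.001, "y": 0.001, "z": -0.084, "rx": 0.0, "ry": 0.0, "rz": -0.0}, {"x": 0.046, "y": -0.03, "z": -0.0, "rx": 0.0, "ry": 0.0, "rz": -0.013}]
[{"x": 0.048, "y": -0.028, "z": -0.0, "rx": 0.0, "ry": 0.0, "rz": -0.013}, {"x": 0.049, "y": -0.025, "z": -0.0, "rx": 0.0, "ry": 0.0, "rz": -0.013}, {"x": 0.049, "y": -0.024, "z": -0.0, "rx": 0.0, "ry": 0.0, "rz": -0.013}, {"x": 0.051, "y": -0.022, "z": -0.0, "rx": 0.0, "ry": 0.0, "rz": -0.013}, {"x": 0.051, "y": -0.02, "z": -0.0, "rx": 0.0, "ry": 0.0, "rz": -0.013}]
[{"x": 0.053, "y": -0.017, "z": -0.0, "rx": 0.0, "ry": 0.0, "rz": -0.013}, {"x": 0.052, "y": -0.016, "z": -0.0, "rx": 0.0, "ry": 0.0, "rz": -0.014}, {"x": 0.04, "y": 0.004, "z": -0.0, "rx": 0.0, "ry": 0.0, "rz": -0.013}, {"x": 0.039, "y": 0.006, "z": -0.0, "rx": 0.0, "ry": 0.0, "rz": -0.012}, {"x": 0.039, "y": 0.007, "z": -0.0, "rx": 0.0, "ry": 0.0, "rz": -0.013}]
[{"x": 0.039, "y": 0.009, "z": -0.0, "rx": 0.0, "ry": 0.0, "rz": -0.012}, {"x": 0.039, "y": 0.01, "z": -0.0, "rx": 0.0, "ry": 0.0, "rz": -0.013}, {"x": 0.038, "y": 0.012, "z": -0.0, "rx": 0.0, "ry": 0.0, "rz": -0.013}, {"x": 0.037, "y": 0.013, "z": -0.0, "rx": 0.0, "ry": 0.0, "rz": -0.012}, {"x": 0.037, "y": 0.015, "z": -0.0, "rx": 0.0, "ry": 0.0, "rz": -0.013}]
```

>>> play_rows:
  deltas:
    - {"x": 0, "y": 0, "z": -0.03, "rx": 0, "ry": 0, "rz": 0}
    - {"x": 0, "y": 0, "z": -0.06, "rx": 0, "ry": 0, "rz": 0}
    - {"x": 0, "y": 0, "z": -0.08, "rx": 0, "ry": 0, "rz": 0}
    - {"x": 0, "y": 0, "z": -0.08, "rx": 0, "ry": 0, "rz": 0}
    - {"x": 0.015, "y": -0.01, "z": -0.05, "rx": 0, "ry": 0, "rz": -0.005}

```text
time_s: 9.85
eef_pos: [0.4977, -0.2105, 0.1862]
eef_rot: [[0.406, 0.914, 0.003], [0.914, -0.406, -0.002], [-0.001, 0.004, -1.0]]
contact_force: [-0.3, -0.4, -6.3]
finger_gap: 0.0107
```

>>> play_rows:
  deltas:
    - {"x": 0.031, "y": -0.02, "z": -0.02, "rx": 0, "ry": 0, "rz": -0.008}
    - {"x": 0.048, "y": -0.028, "z": 0, "rx": 0, "ry": 0, "rz": -0.013}
    - {"x": 0.049, "y": -0.025, "z": 0, "rx": 0, "ry": 0, "rz": -0.013}
    - {"x": 0.049, "y": -0.024, "z": 0, "rx": 0, "ry": 0, "rz": -0.013}
    - {"x": 0.051, "y": -0.022, "z": 0, "rx": 0, "ry": 0, "rz": -0.013}

```text
time_s: 10.48
eef_pos: [0.4784, -0.0797, 0.1922]
eef_rot: [[0.223, 0.975, -0.001], [0.975, -0.223, 0.0], [-0.0, -0.001, -1.0]]
contact_force: [0.6, -0.0, -5.3]
finger_gap: 0.0107
```

>>> play_rows:
  deltas:
    - {"x": 0.051, "y": -0.02, "z": 0, "rx": 0, "ry": 0, "rz": -0.013}
    - {"x": 0.053, "y": -0.017, "z": 0, "rx": 0, "ry": 0, "rz": -0.013}
    - {"x": 0.052, "y": -0.016, "z": 0, "rx": 0, "ry": 0, "rz": -0.014}
    - {"x": 0.04, "y": 0.004, "z": 0, "rx": 0, "ry": 0, "rz": -0.013}
    - {"x": 0.039, "y": 0.006, "z": 0, "rx": 0, "ry": 0, "rz": -0.012}

```text
time_s: 11.1
eef_pos: [0.4766, 0.0396, 0.1929]
eef_rot: [[0.023, 1.0, 0.001], [1.0, -0.023, -0.0], [-0.0, 0.001, -1.0]]
contact_force: [0.1, 0.0, -6.1]
finger_gap: 0.011
```

>>> play_rows:
  deltas:
    - {"x": 0.039, "y": 0.007, "z": 0, "rx": 0, "ry": 0, "rz": -0.013}
    - {"x": 0.039, "y": 0.009, "z": 0, "rx": 0, "ry": 0, "rz": -0.012}
    - {"x": 0.039, "y": 0.01, "z": 0, "rx": 0, "ry": 0, "rz": -0.013}
    - {"x": 0.038, "y": 0.012, "z": 0, "rx": 0, "ry": 0, "rz": -0.013}
    - {"x": 0.037, "y": 0.013, "z": 0, "rx": 0, "ry": 0, "rz": -0.012}

```text
time_s: 11.72
eef_pos: [0.4965, 0.1372, 0.1927]
eef_rot: [[-0.175, 0.985, -0.0], [0.985, 0.175, 0.0], [0.0, -0.0, -1.0]]
contact_force: [-0.6, 0.1, -6.6]
finger_gap: 0.0107
```

>>> play_rows:
  deltas:
    - {"x": 0.025, "y": 0.01, "z": 0, "rx": 0, "ry": 0, "rz": -0.008}
    - {"x": 0.012, "y": 0.005, "z": 0, "rx": 0, "ry": 0, "rz": -0.005}
    - {"x": 0, "y": 0, "z": 0, "rx": 0, "ry": 0, "rz": 0}

```text
time_s: 12.1
eef_pos: [0.5002, 0.1557, 0.1926]
eef_rot: [[-0.213, 0.977, -0.0], [0.977, 0.213, -0.0], [-0.0, -0.0, -1.0]]
contact_force: [0.1, -1.4, -5.9]
finger_gap: 0.011
```

```bash
python3 -c "
from plan import *
plan([(.5024,.1557,.099,102.2,5)])
import cv2
c=r.capture('scene');t=r.capture('top')
cv2.imwrite('pics/s4.png',c['img'][:,:,::-1]);cv2.imwrite('pics/t4.png',t['img'][:,:,::-1])
k=lambda i,u,v:cv2.convertScaleAbs(cv2.resize(i[v:v+140,u:u+130,::-1],None,fx=3,fy=3,interpolation=2),alpha=1.5)
cv2.imwrite('pics/m5.png',np.hstack([k(c['img'],215,60),k(t['img'],140,190)]))
"
```

```text
t 12.1 pose [  0.5002   0.1557   0.1926 102.2939] gap 0.011 F [ 0.1 -1.4 -5.9] zaxis [-5.e-04 -2.e-04 -1.e+00]
[{"x": -0.0, "y": 0.001, "z": 0.037, "rx": 0.0, "ry": 0.0, "rz": 0.0}, {"x": -0.0, "y": 0.001, "z": 0.038, "rx": 0.0, "ry": 0.0, "rz": 0.0}, {"x": -0.001, "y": 0.001, "z": 0.037, "rx": 0.0, "ry": 0.0, "rz": 0.0}, {"x": 0.0, "y": 0.0, "z": 0.038, "rx": 0.0, "ry": 0.0, "rz": 0.0}, {"x": 0.0, "y": 0.001, "z": 0.037, "rx": 0.0, "ry": 0.0, "rz": 0.001}]
```

View pics/m5.png

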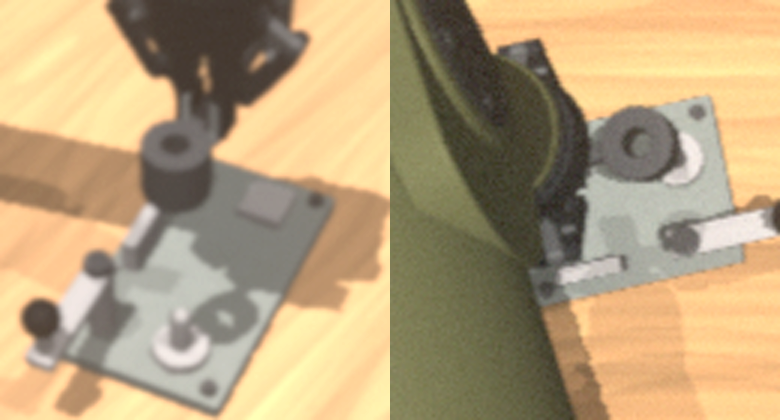

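The lever is held above the fixture, with the hub above and ahead of the post and the strap clear. Descending to height.

>>> play_rows:
  deltas:
    - {"x": 0, "y": 0.001, "z": 0.037, "rx": 0, "ry": 0, "rz": 0}
    - {"x": 0, "y": 0.001, "z": 0.045, "rx": 0, "ry": 0, "rz": 0}
    - {"x": -0.001, "y": 0.001, "z": 0.045, "rx": 0, "ry": 0, "rz": 0}
    - {"x": 0, "y": 0.001, "z": 0.037, "rx": 0, "ry": 0, "rz": 0}
    - {"x": 0, "y": 0, "z": 0.023, "rx": 0, "ry": 0, "rz": 0}

```text
time_s: 12.82
eef_pos: [0.5017, 0.1549, 0.0976]
eef_rot: [[-0.212, 0.977, -0.002], [0.977, 0.212, -0.0], [0.0, -0.002, -1.0]]
contact_force: [0.1, 0.1, -5.7]
finger_gap: 0.0106
```

>>> play_rows:
  deltas:
    - {"x": 0, "y": 0, "z": 0, "rx": 0, "ry": 0, "rz": 0}
    - {"x": 0, "y": 0, "z": 0, "rx": 0, "ry": 0, "rz": 0}
    - {"x": 0, "y": 0, "z": 0, "rx": 0, "ry": 0, "rz": 0}

```text
time_s: 13.2
eef_pos: [0.503, 0.1556, 0.1001]
eef_rot: [[-0.212, 0.977, 0.002], [0.977, 0.212, 0.0], [-0.0, 0.002, -1.0]]
contact_force: [0.3, -0.6, -6.4]
finger_gap: 0.0111
```

```bash
python3 -c "
from plan import *
plan([(.5024,.1557,.099,102.2,1)])
import cv2
c=r.capture('scene');t=r.capture('top')
cv2.imwrite('pics/s5.png',c['img'][:,:,::-1]);cv2.imwrite('pics/t5.png',t['img'][:,:,::-1])
k=lambda i,u,v:cv2.convertScaleAbs(cv2.resize(i[v:v+100,u:u+100,::-1],None,fx=4,fy=4,interpolation=2),alpha=1.6)
cv2.imwrite('pics/m6.png',np.hstack([k(c['img'],230,95),k(t['img'],160,190)]))
from h import *
P=np.array([.5123,.1098]);u=np.array([-.2113,.9774])
for n in('scene','top'): print(n,'expect hub top',proj(n,[*P,.13]),'eye top',proj(n,[*(P+.16*u),.13]))
"
```

```text
t 13.2 pose [5.030000e-01 1.556000e-01 1.001000e-01 1.022558e+02] gap 0.0111 F [ 0.3 -0.6 -6.4] zaxis [ 1.7e-03  1.0e-04 -1.0e+00]
[{"x": 0.0, "y": -0.001, "z": 0.002, "rx": 0.0, "ry": 0.0, "rz": 0.0}]
scene expect hub top [274.15362858 142.17236296] eye top [305.28046575  92.64394043]
top expect hub top [228.81275621 238.497621  ] eye top [153.0023821 255.0926326]
```

View pics/m6.png

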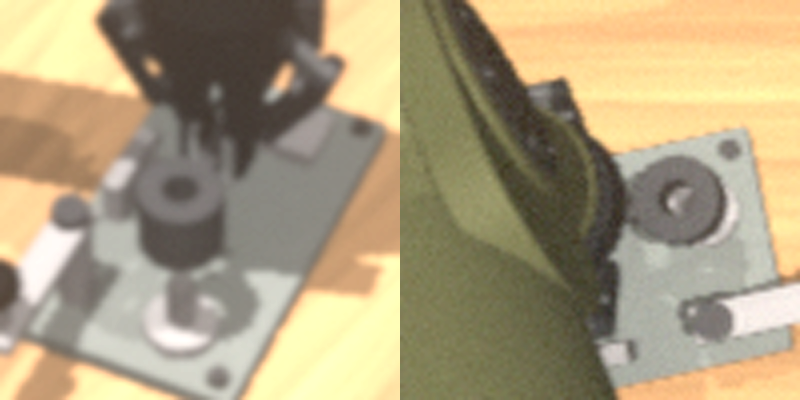

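```bash
python3 -c "
from h import *
from plan import *
print(tri((275,142),(230,240)),plane('scene',(275,142),.131),plane('top',(230,240),.131))
p,s=pose();print(p,s['ft_torque'],np.round(s['eef_rot'],4),s['dq'],s['time_s'])"
```

```text
[0.51117356 0.10953687 0.12902693] [0.51393922 0.110489   0.131     ] [0.50911267 0.10713776 0.131     ]
[5.02749226e-01 1.55533124e-01 9.99125444e-02 1.02257328e+02] [ 0.06631419 -0.05066435  0.02786346] [[-2.123e-01  9.772e-01  1.200e-03]
 [ 9.772e-01  2.123e-01 -1.000e-04]
 [-3.000e-04  1.200e-03 -1.000e+00]] [-0.01768126  0.1240617  -0.07614155  0.21422376  0.0788969  -0.10165843
 -0.03741282] 13.3
```

```bash
python3 -c "
from workcell import r
print(r.finish_job())"
```

```text
the job is handed in; nothing more can be done
None
```

I swung the strap to its stop, picked up the lever at its balance point and handed the job in at 13.3 s while still holding the lever over the fixture.

- **Strap:** I pushed the knob until it met about 7 N of resistance. The pictures then showed the strap pointing along −x, clear of the post.
- **Position:** The two-view check put the hub within about 1 mm of the post axis, and the lever's direction matched the fixture's to about 0.1°.
- **Height:** The hub's underside was about 31–32 mm above the post, against the 30 mm asked.
- **Stillness and contact:** The arm was still, and the only load I saw was the lever's weight, about 6 N.
- **Oil bottle:** I kept well away from it throughout, but I did not check it in a picture at the end.

**Not confirmed:** In the final pose the gripper hid the small eye from both cameras. That the lever is level and the eye is over the rest therefore comes from the tool pose, the small wrist moment and the eye's height just after lifting, not from a direct look. The two cameras also disagreed by 3–5 mm on absolute positions, so I relied on positions measured relative to each other in the same views.

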